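# Draw a parts tray out to its stop with a pull hook

### The job

Take the pull hook from its rest, put its down-turned tip into the finger hole of the closed parts tray and draw the tray out with the hook until it comes up against the rubber stop inside; the stop cannot be seen, so feel for it and hold a steady tug of about 12 N there for a second, never pulling or pressing with more than 20 N. Then unhook it, leaving the tray out, and lay the hook back in the forks of its rest, without touching the tray with the gripper or disturbing the things around.

Things in the scene. Friction and masses are not known exactly. Their poses are not given: they have to be found in the camera images.
- pull_hook: The pull hook: brown wooden bar handle 80 x 22 x 20 mm (long side along its x) with an 8 mm steel rod that leaves the +x end on the centre line, runs forward and turns straight down. 120 g. Origin: centre of the handle; x points along the handle to the rod, y across (22 mm), z up. Grip the handle across y at its middle (the 54 mm between the forks and more is free there); the rod's upright part stands 62 mm ahead of the origin and its rounded end lies 38 mm below the origin.
- hook_tip (a point): Lowest point of the pull hook's down-turned rod (8 mm thick, rounded end), at x = 62, y = 0, z = -38 mm of the hook. Axes as the hook's. A fixed bench vice stands beyond the hook's rest, right of the housing: lift the hook 170 mm before carrying it across.
- hook_rest: Wooden rest, fixed to the bench: foot 90 x 56 x 8 mm and two upright forks, 6 mm thick, 60 mm apart at x = -30 and +30 mm of the rest. The handle lies across both forks on saddles 42 mm above the bench, so the hook's origin is 52 mm above the rest's origin (x, y equal) with its x along the rest's x; the prongs leave 3 mm on each side of the handle, splay outwards at their tops and end 63 mm above the bench. Origin: centre of the foot's underside on the bench.
- tray_housing: Grey steel housing, fixed to the bench, 130 deep (x) x 150 wide (y) x 68 mm high, open at the front, which faces its -x. Origin: centre of its underside; x points into the housing, away from the front. The tray slides out along the housing's -x.
- tray_hole (a point): Centre of the finger hole at the upper face of the tray's lip. The lip is a level aluminium plate 5 mm thick, 46 mm wide (y), reaching 34 mm out (-x) from the tray's front plate, its upper face 55 mm above the bench; the hole is round, 17 mm across, right through, 19 mm out from the middle of the front plate, with more than 40 mm free below. The front plate reaches 61 mm above the bench. Axes as the housing's; moves with the tray.
- tray (a joint): How far the tray is out of the housing, m: 0 fully in; it starts 0 to 0.012 out. It slides with about 2.5 N of friction and stays where it is left. A hard rubber stop (gives less than 1 mm at 12 N) ends its travel somewhere between 0.066 and 0.106, different each time.
- spray_can: Bystander: spray can 50 x 50 x 146 mm, standing to the left of the housing. Origin: centre of its foot.
- tape_rule: Bystander: yellow tape measure 69 x 90 x 30 mm, lying. Origin: centre of its underside.
- socket_nut: Bystander: chrome nut 25 x 25 x 21 mm, standing on the bench. Origin: centre of its underside.
There are look-alikes about, which are no part of the job. Several things have the shape of the hook_rest; the one meant has the colours described above.

How it is judged:
On the way, in this order (a step that is already met when the one before it is completed fails the run):
1. the hook's tip is down in the finger hole, at least 6 mm below the lip's upper face, with the tray still less than 20 mm out (horizontal distance between hook_tip and tray_hole below 0.01 m and z of hook_tip in the frame of tray_hole between -0.03 and -0.006 m and value of joint tray below 0.02 m), for 0.1 s.
2. the tray stands against its stop with the hook pulling on it with more than 8 N, steadily for 0.3 s (contact force between pull_hook and tray_housing above 8 N and value of joint tray above 0.062 m and z of hook_tip in the frame of tray_hole below -0.004 m and velocity of joint tray between -0.006 and 0.006 m/s), for 0.3 s.
At the end, for the whole second after the job is handed in: The tray is left at least 60 mm out; the hook lies at rest and level (within 0.15 rad) in both forks of its rest, its origin within 12 mm along, 6 mm across and 4 mm in height of the place where a handle lies, its handle along the rest within 0.15 rad (value of joint tray above 0.06 m and x of pull_hook in the frame of hook_rest between -0.012 and 0.012 m and y of pull_hook in the frame of hook_rest between -0.006 and 0.006 m and z of pull_hook in the frame of hook_rest between 0.048 and 0.056 m and angle between the x axis of pull_hook and the x axis of hook_rest, either way round below 0.15 rad and angle between pull_hook's own z axis and vertical below 0.15 rad and linear speed of pull_hook below 0.02 m/s); the robot touches nothing.
It fails at once if the hook pulls or presses on the tray or its housing with more than 20 N (contact force between pull_hook and tray_housing above 20 N).
It fails at once if the gripper or arm touches the tray or its housing (contact force between any of the fingers, the arm and tray_housing above 1 N).
It fails at once if a bystander is moved more than 20 mm (distance of any of spray_can, tape_rule, socket_nut from where it was at the start of the episode above 0.02 m).
It also fails if it takes over 70 s, if anything falls off the work surface, if the arm or the gripper's body presses on something with over 40 N, if the wrist force passes 120 N, or if a joint passes its speed limit or range.

### The arm

A 6-joint arm with a two-finger parallel gripper is mounted at the origin on the work surface; the furniture and walls round the work are solid. World frame = base frame: x ahead of the robot, y to its left, z up, the work surface at z = 0. Lengths are in m, angles in rad, forces in N, time in s.
With the tool pointing down it reaches from about 0.225 to 0.725 m from the base axis. Payload 3.1 kg.
Tool frame: the origin (TCP) lies midway between the tips of the shut fingers; the grasp point (between the pads) lies 19 mm behind it; z points along the fingers, y is the line along which they close (so a half turn about z gives the same grasp; the last joint's range is limited). The gripper opens to 85 mm and grips with 20 to 120 N. Pads are 22 mm wide; open, the fingers measure 114 mm over their backs; the gripper's body (76 mm by 85 mm) begins 54 mm behind the grasp point. The pads swing forward as they close: fully open they stand 13 mm farther back than shut.
Start: joints at [-0.128, 0.048, 0.099, 1.622, 0, 1.443], TCP at [0.525, -0, 0.231] pointing down, gripper open.
Joint ranges: [-2.91, 2.91], [-0.99, 1.94], [-1.21, 1.42], [-2.12, 2.29], [-1.49, 1.47], [-3.14, 3.14]. Speed limits (rad/s): [2.79, 2.79, 3.14, 3.14, 3.14, 3.14].

### API

Orientations are given as a 3x3 rotation matrix whose columns are the frame's x, y, z axes.
In Python, from cell import ctrl gives the robot as it stands.
- The arm moves only by the shell command python3 -m creep 'ROWS' [FORCE]. ROWS is JSON, a list of rows, each a list of 7 numbers: the turn, a rotation vector about the tool's x, y, z in rad, then the shift along the tool's x, y, z in m, then the finger opening in m, from 0 to 0.0854. A call has 1 to 8 rows; each row is the pose to reach, as a shift and turn from the pose commanded when the call began, along the tool's axes at that moment; what a row does not reach only later rows make up. A row lasts 1/12 s, in which the tool goes at most 41.7 mm and 7.16 degrees, less where a joint would pass 70% of its speed; a pose out of reach is approached as far as the arm can. A call with a gripper value outside its range is refused whole. The fingers move at their own pace and stop on an object; FORCE is the grip in N (left out, the last holds). Time passes only in rows, so rows that repeat a pose let the fingers close. It gives the time, the measured TCP pose, the force, the opening and the grip force at its end, in the units of the state.
- ctrl.state(): the state, without advancing time (a new reading comes with each control period).
- ctrl.snapshot(name): name is "scene" or "top"; returns a dict with "image" (480x640x3 uint8, red, green, blue), "fx", "fy", "cx", "cy" (pixels), "eye" and "attitude" of the camera in the world. Camera axes: x right, y up, looking along -z (the intrinsics and any distortion apply to the point x, -y, -z); pixel columns grow to the right and rows downward; lengths in m; the calibration is good to about 2 mm. A picture is of the moment at which its call begins. There is no depth.
- ctrl.finish_job(): hands the job in; it is judged then, once.
Trained networks look in a picture, given as the dict that the camera call returned (one of the last four; its "shot" number tells which), for a name from the list of things; names that differ only in an ending like _2 or _b are one class to them, and where a whole thing is asked for, a point or a joint stands for the part that bears it (a point fixed in the world has none). Each returns a list of dicts, best first, with "conf" (0 to 1); they miss things now and then, are a little off and sometimes report something else, mostly with a low value. They report only what shows in the picture. A call takes as long as a camera call. They do not tell look-alikes from the thing itself.
- ctrl.look_for(label, picture): "centre" ([x, y, z] in m, in world coordinates, good to about 4 mm: the middle of the surface that is visible of it).
- ctrl.outline_of(label, picture): "region" (480x640 bool, what is visible of it).
The state is a dict: "time_s": time; "joints": joint angles; "dq": joint speeds; "joint_efforts": joint torques, N m; "position": TCP position; "tool_rot": TCP orientation; "ft_force": force on the tool from outside, world axes, zero at the start; "ft_torque": the same for the moment, N m; "grip_width": finger opening in m; "finger_force": force on a finger pad.
Only numpy, scipy, OpenCV 4.12 (cv2) and the standard library are available. Lean on these libraries where they do the work, as an engineer would, in place of code of your own. Each camera call takes 0.05 s, during which the arm holds its last target. There are 200 camera calls.

## Working session

There is one attempt and no reset: what is moved stays moved. The work goes in short steps, Python scripts to look and compute and a shell command to move; the robot and the scene stay as the last step left them, time stands still between calls to the robot, and variables do not carry over. Pictures are saved under pics/ and viewed, at most 10 in all, crops included, and the job is handed in when it is done.

```bash
ls; mkdir -p pics; cat > h.py <<'E'
import numpy as np, cv2
from cell import ctrl
def ray(p,u,v):
    d=np.array([(u-p["cx"])/p["fx"],-(v-p["cy"])/p["fy"],-1.0]); A=np.array(p["attitude"]); d=A@d
    return np.array(p["eye"]),d/np.linalg.norm(d)
def onz(p,u,v,z):
    e,d=ray(p,u,v); return e+d*(z-e[2])/d[2]
def proj(p,X):
    c=np.array(p["attitude"]).T@(np.array(X)-np.array(p["eye"])); return p["cx"]+p["fx"]*c[0]/-c[2], p["cy"]-p["fy"]*c[1]/-c[2]
def tri(p,a,q,b):
    e1,d1=ray(p,*a);e2,d2=ray(q,*b)
    M=np.stack([d1,-d2],1);s=np.linalg.lstsq(M,e2-e1,rcond=None)[0]
    x=e1+d1*s[0];y=e2+d2*s[1];return (x+y)/2,np.linalg.norm(x-y)
def save(p,n,box=None,k=1):
    im=np.array(p["image"])[:,:,::-1]
    if box: im=im[box[1]:box[3],box[0]:box[2]]
    cv2.imwrite("pics/"+n+".png",cv2.resize(im,None,fx=k,fy=k,interpolation=cv2.INTER_CUBIC))
E
python3 - <<'E'
from h import *
np.set_printoptions(precision=4,suppress=True)
P={n:ctrl.snapshot(n) for n in("scene","top")}
for n,p in P.items():
    save(p,n+"0"); print(n,{k:(np.round(v,4).tolist() if not isinstance(v,str) else v) for k,v in p.items() if k!="image"})
    for l in["pull_hook","hook_rest","tray_housing","tray_hole","spray_can","tape_rule","socket_nut"]:
        o=ctrl.outline_of(l,p)
        for r in ctrl.look_for(l,p)[:4]: print(l,round(r["conf"],2),np.round(r["centre"],3),[round(x) for x in proj(p,r["centre"])])
s=ctrl.state(); print(s["position"],s["tool_rot"],s["ft_force"],s["time_s"])
E
```

```text
pics
scene {'fx': 608.9028, 'fy': 608.9028, 'cx': 314.7448, 'cy': 237.5344, 'eye': [0.023, -0.5823, 1.0453], 'attitude': [[0.7501, 0.5065, -0.4253], [-0.6613, 0.5826, -0.4724], [0.0085, 0.6356, 0.772]], 'shot': 1}
pull_hook 0.78 [ 0.424 -0.214  0.061] [342, 352]
hook_rest 0.87 [ 0.411 -0.22   0.012] [338, 371]
hook_rest 0.83 [0.41  0.09  0.009] [238, 271]
tray_housing 0.59 [0.691 0.102 0.068] [333, 186]
tray_hole 0.59 [0.643 0.134 0.052] [307, 193]
spray_can 0.88 [0.597 0.34  0.095] [234, 141]
spray_can 0.39 [ 0.423 -0.215  0.061] [341, 353]
tape_rule 0.68 [0.425 0.328 0.03 ] [179, 199]
tape_rule 0.42 [ 0.42  -0.208  0.062] [338, 351]
socket_nut 0.65 [ 0.409 -0.038  0.014] [275, 309]
top {'fx': 433.3782, 'fy': 433.3782, 'cx': 317.6135, 'cy': 249.9642, 'eye': [0.4807, 0.0197, 1.0491], 'attitude': [[0.0139, 0.9968, -0.0787], [-0.9999, 0.0136, -0.0048], [-0.0037, 0.0788, 0.9969]], 'shot': 2}
pull_hook 0.92 [ 0.429 -0.206  0.068] [419, 309]
hook_rest 0.81 [0.425 0.115 0.011] [279, 307]
hook_rest 0.73 [ 0.412 -0.316  0.011] [461, 315]
hook_rest 0.64 [ 0.429 -0.193  0.008] [408, 307]
tray_housing 0.64 [0.713 0.144 0.069] [267, 182]
tray_hole 0.84 [0.65  0.157 0.054] [261, 210]
tray_hole 0.73 [0.43  0.327 0.03 ] [187, 304]
spray_can 0.65 [0.603 0.344 0.129] [169, 225]
tape_rule 0.63 [0.43  0.327 0.03 ] [187, 304]
[ 0.525  -0.      0.2313] [[ 0.      1.     -0.0001]
 [ 1.     -0.      0.    ]
 [ 0.     -0.0001 -1.    ]] [-0.0905  0.5933 -0.5237] 1.5
```

View pics/scene0.png

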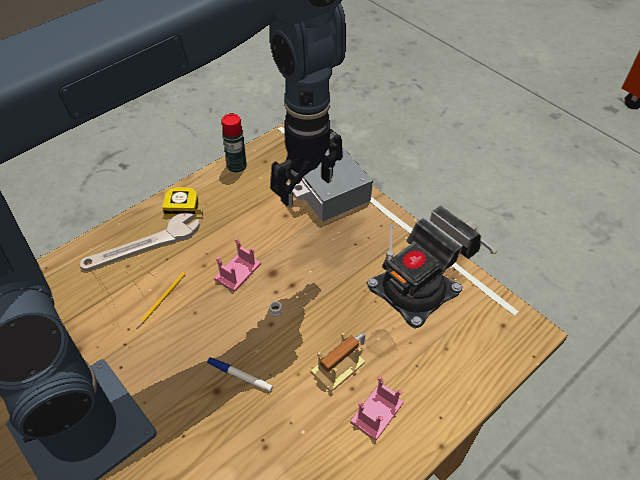

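View pics/top0.png

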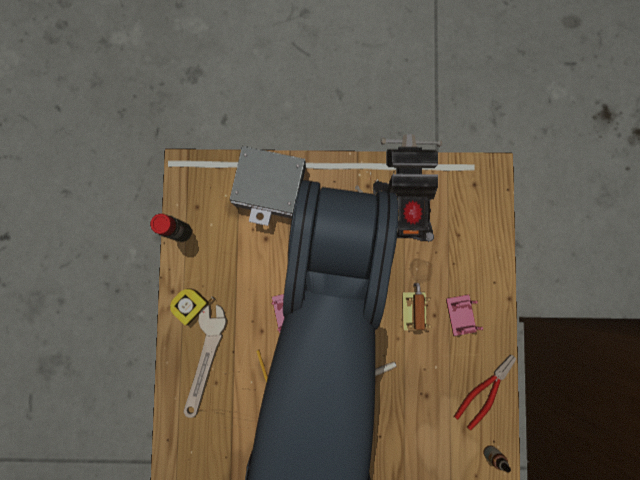

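The scene picture shows the brown hook in the pale wooden rest at about (338,355), with pink look-alike rests at (238,268) and (378,408). In the top picture the hook is at (419,310), the housing at (268,182) and the lip's hole at (260,215). The vice is at (412,210).

```bash
python3 - <<'E'
from h import *
P={n:ctrl.snapshot(n) for n in("scene","top")}
for n,p in P.items():
    for l in["pull_hook","hook_rest","tray_housing","tray_hole"]:
        for r in ctrl.outline_of(l,p)[:3]:
            m=r["region"].astype(np.uint8); ys,xs=np.nonzero(m)
            print(n,l,round(r["conf"],2),m.sum(),xs.mean().round(1),ys.mean().round(1),np.round(cv2.boxPoints(cv2.minAreaRect(np.c_[xs,ys].astype(np.float32))),1).tolist())
a=np.array(P["top"]["image"])[:,:,::-1]; s=np.array(P["scene"]["image"])[:,:,::-1]
f=lambda im,x,y:cv2.resize(im[y:y+75,x:x+100],(400,300),interpolation=cv2.INTER_CUBIC)
cv2.imwrite("pics/c1.png",np.vstack([np.hstack([f(a,370,265),f(a,220,145)]),np.hstack([f(s,295,315),f(s,280,140)])]))
E
```

```text
scene pull_hook 0.71 735 341.4 351.6 [[316.79998779296875, 361.79998779296875], [357.8999938964844, 327.6000061035156], [367.6000061035156, 339.29998779296875], [326.6000061035156, 373.5]]
scene hook_rest 0.96 1050 236.4 267.8 [[206.0, 270.0], [239.0, 237.0], [262.5, 260.5], [229.5, 293.5]]
scene hook_rest 0.68 1728 377.0 409.9 [[345.6000061035156, 419.6000061035156], [377.6000061035156, 374.20001220703125], [408.0, 395.70001220703125], [376.0, 441.1000061035156]]
scene hook_rest 0.57 1011 338.1 369.0 [[304.3999938964844, 364.8999938964844], [344.29998779296875, 330.0], [368.8999938964844, 358.20001220703125], [329.1000061035156, 393.1000061035156]]
scene tray_housing 0.61 3095 334.9 187.9 [[282.79998779296875, 175.1999969482422], [347.70001220703125, 138.1999969482422], [379.5, 193.89999389648438], [314.70001220703125, 230.89999389648438]]
scene tray_housing 0.42 692 341.6 351.4 [[317.29998779296875, 361.70001220703125], [358.79998779296875, 327.70001220703125], [368.1000061035156, 339.0], [326.5, 373.0]]
scene tray_hole 0.56 550 307.5 194.9 [[280.79998779296875, 177.8000030517578],
[... 249 characters left out ...]
156, 297.8999938964844], [472.79998779296875, 291.29998779296875], [481.6000061035156, 329.3999938964844], [452.8999938964844, 336.0]]
top hook_rest 0.75 269 278.1 308.5 [[272.0, 294.0], [282.0, 294.0], [282.0, 330.0], [272.0, 330.0]]
top hook_rest 0.65 436 408.5 309.8 [[402.0, 292.0], [427.0, 292.0], [427.0, 329.0], [402.0, 329.0]]
top tray_housing 0.93 4296 266.6 183.2 [[223.89999389648438, 215.1999969482422], [242.0, 143.0], [307.8999938964844, 159.5], [289.79998779296875, 231.6999969482422]]
top tray_hole 0.64 505 260.9 212.5 [[229.89999389648438, 217.39999389648438], [233.3000030517578, 200.6999969482422], [290.6000061035156, 212.10000610351562], [287.20001220703125, 228.8000030517578]]
```

View pics/c1.png

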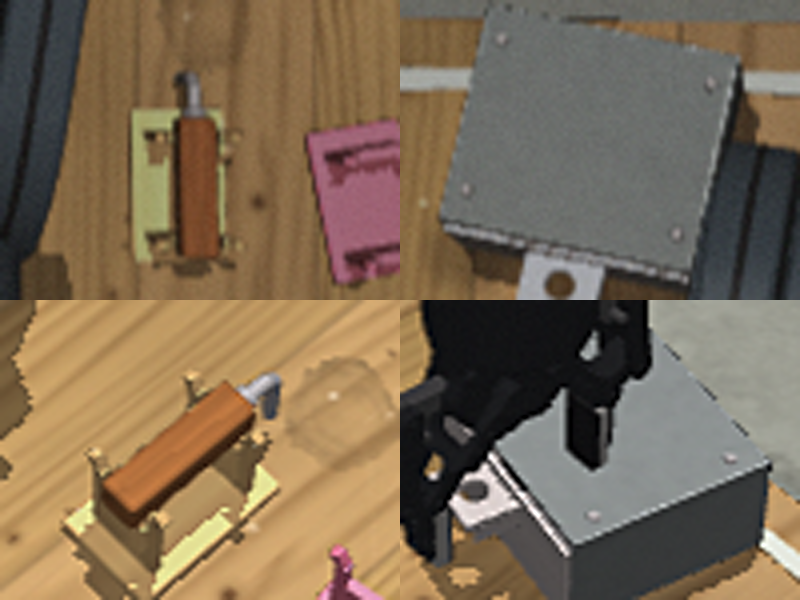

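The crops give sharp corners. The handle's top face in the top view runs from about (419.4,294.5) to (420.2,329.2), and the hole is at (260,216) in the top view and (299,187.5) in the scene view. Next I triangulate these.

```bash
cat > m.py <<'E'
from h import *
np.set_printoptions(precision=4,suppress=True)
s=ctrl.snapshot("scene");t=ctrl.snapshot("top")
print("hole",tri(t,(260,216.2),s,(298.8,187.5)),onz(t,260,216.2,.055),onz(s,298.8,187.5,.055))
print("handle mid",tri(t,(419.8,311.9),s,(340.3,352)),onz(t,419.8,311.9,.062),onz(s,340.3,352,.062))
a,b=onz(t,419.4,294.5,.062),onz(t,420.2,329.2,.062);d=a-b;print("handle yaw top",np.arctan2(d[1],d[0]),np.linalg.norm(d))
a,b=onz(s,355.8,337.7,.062),onz(s,324.9,366.2,.062);d=a-b;print("handle yaw scene",np.arctan2(d[1],d[0]),np.linalg.norm(d))
C=[onz(t,*q,.068) for q in((242.5,147),(305,161.25),(292.5,213),(230.75,200.5))]
print(np.array(C))
for i,j in((3,0),(2,1),(2,3),(1,0)):
    d=C[j]-C[i];print(np.linalg.norm(d),np.arctan2(d[1],d[0])-(np.pi/2 if (i,j) in((2,3),(1,0)) else 0))
h=onz(s,355.8,337.7,.062)
E
python3 m.py
```

```text
hole (array([0.637 , 0.1581, 0.0551]), np.float64(0.003011202242335975)) [0.6358 0.159  0.055 ] [0.6383 0.1572 0.055 ]
handle mid (array([ 0.4225, -0.2101,  0.0579]), np.float64(0.0029547448219866697)) [ 0.4216 -0.2082  0.062 ] [ 0.422  -0.2124  0.062 ]
handle yaw top 0.018599372546714017 0.07769650297698016
handle yaw scene 0.06831127957859937 0.08190016496487716
[[0.795  0.2016 0.068 ]
 [0.7632 0.0564 0.068 ]
 [0.6422 0.083  0.068 ]
 [0.6692 0.2251 0.068 ]]
0.12790992017165487 -0.18477693289373578
0.12390559614222563 -0.21659174213954915
0.14471224748389974 -0.1880874471921059
0.14872232050611275 -0.21534938221355682
```

```bash
python3 -m creep '[[0,0,-0.12,-0.01,-0.03,0,0.045],[0,0,-0.24,-0.03,-0.06,0,0.045],[0,0,-0.36,-0.06,-0.09,0,0.045],[0,0,-0.48,-0.10,-0.103,0,0.045],[0,0,-0.6,-0.14,-0.103,0,0.045],[0,0,-0.72,-0.18,-0.103,0,0.045],[0,0,-0.84,-0.205,-0.103,0,0.045],[0,0,-0.96,-0.21,-0.103,0,0.045]]' 60; python3 -c "
from cell import ctrl
s=ctrl.state();print(s['joints'],s['tool_rot'],s['position'])"
```

```text
time_s: 2.77
position: [0.4215, -0.2145, 0.2311]
tool_rot: [[-0.788, 0.616, 0.0], [0.616, 0.788, -0.003], [-0.002, -0.002, -1.0]]
ft_force: [0.2, 0.7, 0.2]
grip_width: 0.0452
finger_force: 0.0
[-0.61116362 -0.08888293 -0.03596197  1.62190853 -0.00217533  0.05186607] [[-7.88129624e-01  6.15509254e-01  2.33079693e-04]
 [ 6.15506306e-01  7.88126917e-01 -2.81945435e-03]
 [-1.91909663e-03 -2.07863348e-03 -9.99995998e-01]] [ 0.42153059 -0.21449697  0.23109142]
```

```bash
python3 -m creep '[[0,0,-0.12,0,0,0,0.045],[0,0,-0.24,0,0,0,0.045],[0,0,-0.36,0,0,0,0.045],[0,0,-0.48,0,0,0,0.045],[0,0,-0.6,0,0,0,0.045],[0,0,-0.69,0,0,0,0.045],[0,0,-0.69,0,0,0,0.045]]'; python3 - <<'E'
from h import *
s=ctrl.snapshot("scene");t=ctrl.snapshot("top")
a=np.array(t["image"])[:,:,::-1]; b=np.array(s["image"])[:,:,::-1]
f=lambda im,x,y:cv2.resize(im[y:y+75,x:x+100],(400,300),interpolation=cv2.INTER_CUBIC)
cv2.imwrite("pics/c2.png",np.vstack([np.hstack([f(a,370,265),f(a,220,165)]),np.hstack([f(b,295,315),f(b,280,140)])]))
print(ctrl.state()["position"])
E
```

```text
time_s: 3.35
position: [0.422, -0.21, 0.2313]
tool_rot: [[-1.0, -0.027, 0.0], [-0.027, 1.0, -0.0], [-0.0, -0.0, -1.0]]
ft_force: [0.4, -0.6, 0.6]
grip_width: 0.0449
finger_force: 0.0
[ 0.42200098 -0.21001347  0.23136917]
```

View pics/c2.png

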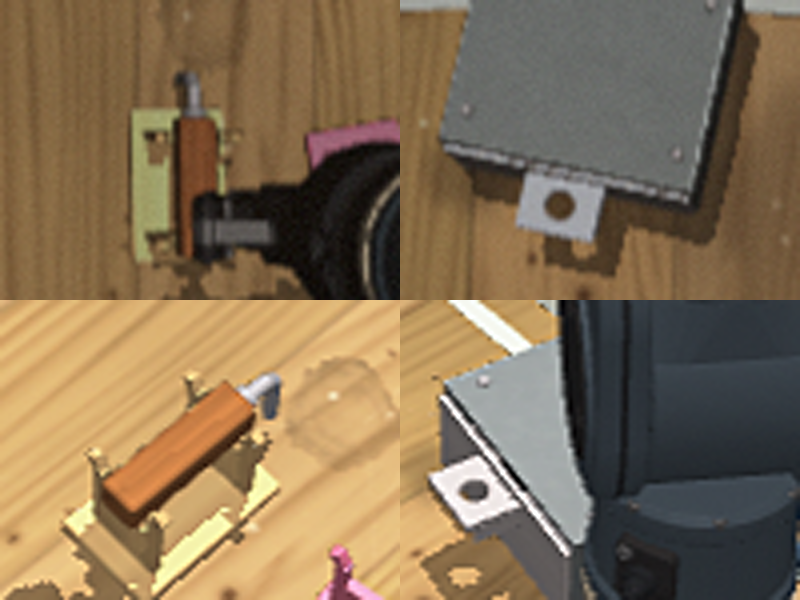

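Hole confirmed at top (260,216.5) and scene (299,187.5), with the gripper turned in line with the handle. I go down next.

```bash
python3 -m creep '[[0,0,0,0,0,0.03,0.045],[0,0,0,0,0,0.065,0.045],[0,0,0,0,0,0.1,0.045],[0,0,0,0,0,0.13,0.045],[0,0,0,0,0,0.155,0.045],[0,0,0,0,0,0.175,0.045],[0,0,0,0,0,0.19,0.045],[0,0,0,0,0,0.195,0.045]]'; python3 -m creep '[[0,0,0,0,0,0,0.03],[0,0,0,0,0,0,0.02],[0,0,0,0,0,0,0.015],[0,0,0,0,0,0,0.01],[0,0,0,0,0,0,0.01],[0,0,0,0,0,0,0.01]]' 30
```

```text
time_s: 4.12
position: [0.4198, -0.2085, 0.0331]
tool_rot: [[-1.0, -0.024, -0.005], [-0.024, 1.0, 0.003], [0.005, 0.003, -1.0]]
ft_force: [-1.0, 1.2, 0.6]
grip_width: 0.0449
finger_force: 0.0
time_s: 4.62
position: [0.4226, -0.2104, 0.0372]
tool_rot: [[-1.0, -0.025, 0.001], [-0.025, 1.0, -0.001], [-0.001, -0.001, -1.0]]
ft_force: [-0.4, -0.2, -1.3]
grip_width: 0.0214
finger_force: 36.3
```

```bash
python3 -m creep '[[0,0,0,0,0,0,0.01],[0,0,0,0,0,0,0.01],[0,0,0,0,0,-0.02,0.01],[0,0,0,0,0,-0.05,0.01],[0,0,0,0,0,-0.08,0.01],[0,0,0,0,0,-0.11,0.01],[0,0,0,0,0,-0.145,0.01],[0,0,0,0,0,-0.18,0.01]]' 115; python3 -m creep '[[0,0,0,0,0,-0.0,0.01],[0,0,0,0,0,0,0.01],[0,0,0,0,0,0,0.01]]'; python3 - <<'E'
from h import *
s=ctrl.snapshot("scene");t=ctrl.snapshot("top")
a=np.array(t["image"])[:,:,::-1]; b=np.array(s["image"])[:,:,::-1]
f=lambda im,x,y:cv2.resize(im[y:y+150,x:x+133],(400,450),interpolation=cv2.INTER_CUBIC)
cv2.imwrite("pics/c3.png",np.hstack([f(a,360,215),f(b,280,240)]))
p=ctrl.state()["position"];print(proj(t,p+[.062,0,-.021]),proj(s,p+[.062,0.0017,-.021]),proj(s,p+[0.04,0.001,.017]))
E
```

```text
time_s: 5.28
position: [0.4214, -0.2097, 0.2173]
tool_rot: [[-1.0, -0.025, -0.001], [-0.025, 1.0, 0.0], [0.001, 0.0, -1.0]]
ft_force: [1.1, -0.7, -1.1]
grip_width: 0.0199
finger_force: 112.4
time_s: 5.53
position: [0.4219, -0.2101, 0.216]
tool_rot: [[-1.0, -0.025, -0.0], [-0.025, 1.0, -0.0], [0.0, -0.0, -1.0]]
ft_force: [-0.6, 0.9, -1.0]
grip_width: 0.02
finger_force: 112.5
(np.float64(435.7632593702169), np.float64(284.59670842214695)) (np.float64(368.03769529626845), np.float64(290.89163098899877)) (np.float64(360.48275412537413), np.float64(285.2503659156471))
```

View pics/c3.png

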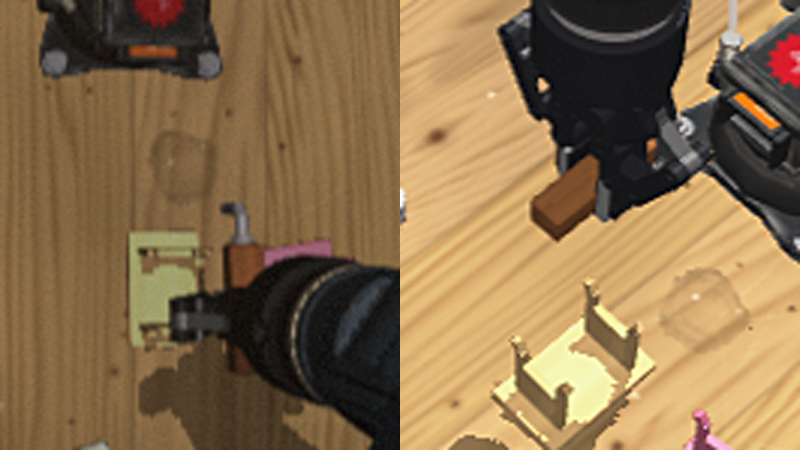

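```bash
python3 - <<'E'
from h import *
np.set_printoptions(precision=4,suppress=True)
t=ctrl.snapshot("top");p=np.array(ctrl.state()["position"]);oz=p[2]+.0148
F=onz(t,440.4,296,oz+.01);B=onz(t,440.3,339,oz+.01);R=onz(t,437.7,283.3,oz+.003)
for n,x in(("F",F),("B",B),("R",R)):print(n,x,x-p)
print(np.arctan2(*(F-B)[1::-1]))
E
```

```text
F [ 0.462  -0.2057  0.239 ] [0.041  0.0037 0.0248]
B [ 0.3832 -0.2048  0.239 ] [-0.0379  0.0045  0.0248]
R [ 0.4855 -0.2028  0.232 ] [0.0645 0.0066 0.0178]
-0.010689953817312622
```

```bash
python3 -m creep '[[0,0,0,0,0.02,0,0.01],[0,0,0,0,0.05,0,0.01],[0,0,0,0,0.085,0,0.01],[0,0,0.04,0,0.12,0,0.01],[0,0,0.08,0,0.155,0,0.01],[0,0,0.12,0,0.19,0,0.01],[0,0,0.16,-0.01,0.225,0,0.01],[0,0,0.2,-0.025,0.26,0,0.01]]'; python3 -c "
from cell import ctrl
import numpy as np
s=ctrl.state();R=np.array(s['tool_rot']);p=np.array(s['position']);print(R.T@(np.array([.575,.171,.116])-p),np.arctan2(-R[1,0],-R[0,0]))"
```

```text
time_s: 6.35
position: [0.4387, 0.0522, 0.215]
tool_rot: [[-0.984, 0.176, -0.003], [0.176, 0.984, -0.0], [0.003, -0.001, -1.0]]
ft_force: [1.8, -1.2, -0.5]
grip_width: 0.0198
finger_force: 112.6
[-0.11349754  0.14101832  0.0986478 ] -0.17695246589011607
```

```bash
python3 -m creep '[[0,0,0.01,-0.02,0.03,0,0.01],[0,0,0.025,-0.045,0.06,0,0.01],[0,0,0.025,-0.07,0.09,0.01,0.01],[0,0,0.025,-0.09,0.12,0.03,0.01],[0,0,0.025,-0.105,0.135,0.06,0.01],[0,0,0.025,-0.112,0.141,0.09,0.01],[0,0,0.025,-0.112,0.141,0.1,0.01],[0,0,0.025,-0.112,0.141,0.1,0.01]]'; python3 - <<'E'
from h import *
np.set_printoptions(precision=4,suppress=True)
s=ctrl.snapshot("scene");t=ctrl.snapshot("top");st=ctrl.state()
a=np.array(t["image"])[:,:,::-1]; b=np.array(s["image"])[:,:,::-1]
f=lambda im,x,y:cv2.resize(im[y:y+100,x:x+67],(400,600),interpolation=cv2.INTER_CUBIC)
cv2.imwrite("pics/c4.png",np.hstack([f(a,225,170),f(b,270,140)]))
R=np.array(st["tool_rot"]);p=np.array(st["position"]);tip=p-.0635*R[:,0]+[0,0,-.023]
print(tip,proj(t,tip),proj(s,tip),np.arctan2(-R[1,0],-R[0,0]))
E
```

```text
time_s: 7.02
position: [0.5708, 0.1693, 0.1098]
tool_rot: [[-0.98, 0.198, -0.012], [0.198, 0.98, -0.002], [0.012, -0.005, -1.0]]
ft_force: [-1.3, -1.4, -1.9]
grip_width: 0.0198
finger_force: 112.6
[0.6362 0.1567 0.0927] (np.float64(258.70744569479825), np.float64(213.39950296508246)) (np.float64(298.0310019742204), np.float64(176.133030480268)) -0.19994140093953844
```

View pics/c4.png

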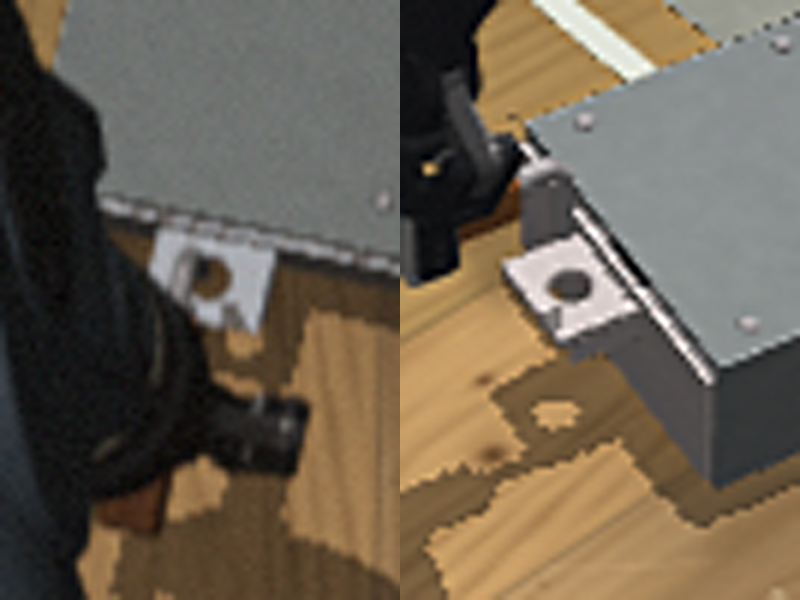

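```bash
python3 -m creep '[[0,0,0,0,0,0,0.01],[0,0,0,0,0,0.008,0.01],[0,0,0,0,0,0.016,0.01],[0,0,0,0,0,0.024,0.01],[0,0,0,0,0,0.024,0.01],[0,0,0,0,0,0.024,0.01],[0,0,0,0,0,0.024,0.01]]'; python3 - <<'E'
from h import *
np.set_printoptions(precision=4,suppress=True)
s=ctrl.snapshot("scene");t=ctrl.snapshot("top");st=ctrl.state()
a=np.array(t["image"])[:,:,::-1]; b=np.array(s["image"])[:,:,::-1]
f=lambda im,x,y:cv2.convertScaleAbs(cv2.resize(im[y:y+40,x:x+40],(400,400),interpolation=cv2.INTER_CUBIC),alpha=1.3,beta=15)
cv2.imwrite("pics/c5.png",np.hstack([f(a,240,195),f(b,280,160)]))
R=np.array(st["tool_rot"]);p=np.array(st["position"]);tip=p-.0635*R[:,0]+[0,0,-.023]
for x in (tip,tip+[0,0,.041]):print(x,(np.array(proj(t,x))-[240,195])*10,(np.array(proj(s,x))-[280,160])*10)
print(np.arctan2(-R[1,0],-R[0,0]))
E
```

```text
time_s: 7.7
position: [0.575, 0.1699, 0.0921]
tool_rot: [[-0.98, 0.198, -0.0], [0.198, 0.98, -0.0], [0.0, -0.0, -1.0]]
ft_force: [0.2, 0.5, -1.6]
grip_width: 0.0204
finger_force: 112.6
[0.6376 0.1574 0.0697] [198.2379 194.1871] [184.4649 230.0624]
[0.6376 0.1574 0.1107] [172.6416 164.1143] [182.1917  98.0061]
-0.1995434385704903
```

View pics/c5.png

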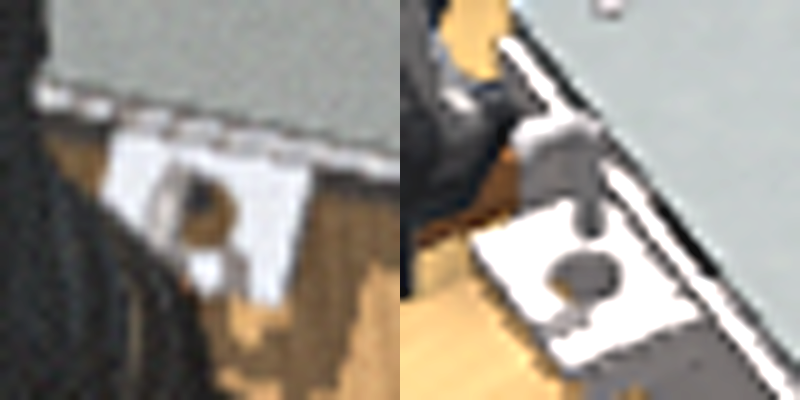

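The rod hangs at scene-crop (590,236) just above the hole at (585,278). Projected straight down it lands within about 1 mm of the hole centre. I nudge 1 mm towards the robot and lower it.

```bash
python3 -m creep '[[0,0,0,0.001,0,0.004,0.01],[0,0,0,0.001,0,0.009,0.01],[0,0,0,0.001,0,0.013,0.01],[0,0,0,0.001,0,0.017,0.01],[0,0,0,0.001,0,0.017,0.01],[0,0,0,0.001,0,0.017,0.01]]'
```

```text
time_s: 8.3
position: [0.5737, 0.1701, 0.0746]
tool_rot: [[-0.98, 0.198, -0.001], [0.198, 0.98, -0.0], [0.001, -0.0, -1.0]]
ft_force: [0.2, -0.1, -0.5]
grip_width: 0.0202
finger_force: 112.6
```

```bash
python3 -m creep '[[0,0,0,0,0,0.003,0.01],[0,0,0,0,0,0.007,0.01],[0,0,0,0,0,0.011,0.01],[0,0,0,0,0,0.011,0.01],[0,0,0,0,0,0.011,0.01],[0,0,0,0,0,0.011,0.01]]';python3 -m creep '[[0,0,0,0.001,0,0,0.01],[0,0,0,0.002,0,0,0.01],[0,0,0,0.003,0,0,0.01],[0,0,0,0.004,0,0,0.01],[0,0,0,0.005,0,0,0.01],[0,0,0,0.006,0,0,0.01],[0,0,0,0.007,0,0,0.01],[0,0,0,0.008,0,0,0.01]]'
```

```text
time_s: 8.8
position: [0.5741, 0.1701, 0.0642]
tool_rot: [[-0.98, 0.198, -0.0], [0.198, 0.98, -0.0], [0.0, -0.0, -1.0]]
ft_force: [0.2, -0.0, -1.5]
grip_width: 0.0199
finger_force: 112.6
time_s: 9.47
position: [0.5669, 0.1718, 0.0646]
tool_rot: [[-0.98, 0.198, 0.001], [0.198, 0.98, 0.0], [-0.001, 0.001, -1.0]]
ft_force: [2.8, -0.5, -2.1]
grip_width: 0.0201
finger_force: 112.6
```

```bash
python3 -m creep '[[0,0,0,0.003,0,0,0.01],[0,0,0,0.009,0,0,0.01],[0,0,0,0.016,0,0,0.01],[0,0,0,0.023,0,0,0.01],[0,0,0,0.03,0,0,0.01],[0,0,0,0.036,0,0,0.01],[0,0,0,0.04,0,0,0.01],[0,0,0,0.042,0,0,0.01]]'; python3 -m creep '[[0,0,0,0.001,0,0,0.01],[0,0,0,0.002,0,0,0.01],[0,0,0,0.003,0,0,0.01],[0,0,0,0.004,0,0,0.01],[0,0,0,0.005,0,0,0.01],[0,0,0,0.006,0,0,0.01]]'
```

```text
time_s: 10.13
position: [0.5243, 0.1803, 0.0645]
tool_rot: [[-0.98, 0.198, -0.0], [0.198, 0.98, 0.0], [0.0, 0.0, -1.0]]
ft_force: [2.5, 0.3, -0.5]
grip_width: 0.0201
finger_force: 112.5
time_s: 10.63
position: [0.5194, 0.1813, 0.0644]
tool_rot: [[-0.98, 0.198, 0.0], [0.198, 0.98, 0.0], [-0.0, 0.0, -1.0]]
ft_force: [3.2, -0.1, -0.1]
grip_width: 0.0203
finger_force: 112.5
```

```bash
cat > g.py <<'E'
from h import *
import sys
s=ctrl.state();f=s["ft_force"];print(np.round(s["position"],4),np.round(f,1));sys.exit(abs(f[0])>5.5)
E
python3 -m creep '[[0,0,0,0.001,0,0,0.01],[0,0,0,0.002,0,0,0.01],[0,0,0,0.002,0,0,0.01]]' >/dev/null && python3 g.py && python3 -m creep '[[0,0,0,0.001,0,0,0.01],[0,0,0,0.002,0,0,0.01],[0,0,0,0.002,0,0,0.01]]' >/dev/null && python3 g.py && python3 -m creep '[[0,0,0,0.001,0,0,0.01],[0,0,0,0.002,0,0,0.01],[0,0,0,0.002,0,0,0.01]]' >/dev/null && python3 g.py && python3 -m creep '[[0,0,0,0.001,0,0,0.01],[0,0,0,0.002,0,0,0.01],[0,0,0,0.002,0,0,0.01]]' >/dev/null && python3 g.py && python3 -m creep '[[0,0,0,0.001,0,0,0.01],[0,0,0,0.002,0,0,0.01],[0,0,0,0.002,0,0,0.01]]' >/dev/null && python3 g.py && python3 -m creep '[[0,0,0,0.001,0,0,0.01],[0,0,0,0.002,0,0,0.01],[0,0,0,0.002,0,0,0.01]]' >/dev/null && python3 g.py
```

```text
[0.5171 0.1817 0.0644] [ 1.9 -0.  -0.2]False
```

```bash
sed -i 's/sys.exit(abs(f\[0\])>5.5)/sys.exit(int(abs(f[0])>5.5))/' g.py
python3 -m creep '[[0,0,0,0.001,0,0,0.01],[0,0,0,0.002,0,0,0.01],[0,0,0,0.003,0,0,0.01]]' >/dev/null && python3 g.py && python3 -m creep '[[0,0,0,0.001,0,0,0.01],[0,0,0,0.002,0,0,0.01],[0,0,0,0.003,0,0,0.01]]' >/dev/null && python3 g.py && python3 -m creep '[[0,0,0,0.001,0,0,0.01],[0,0,0,0.002,0,0,0.01],[0,0,0,0.003,0,0,0.01]]' >/dev/null && python3 g.py && python3 -m creep '[[0,0,0,0.001,0,0,0.01],[0,0,0,0.002,0,0,0.01],[0,0,0,0.003,0,0,0.01]]' >/dev/null && python3 g.py && python3 -m creep '[[0,0,0,0.001,0,0,0.01],[0,0,0,0.002,0,0,0.01],[0,0,0,0.003,0,0,0.01]]' >/dev/null && python3 g.py && python3 -m creep '[[0,0,0,0.001,0,0,0.01],[0,0,0,0.002,0,0,0.01],[0,0,0,0.003,0,0,0.01]]' >/dev/null && python3 g.py
```

```text
[0.5144 0.1823 0.0643] [ 3.2 -0.1 -0.4]
[0.5114 0.1829 0.0644] [ 2.9  0.  -0.1]
[0.5084 0.1835 0.0644] [ 3.4 -0.2  0. ]
[0.5055 0.1841 0.0643] [ 2.9  0.5 -0.4]
[0.5025 0.1846 0.0643] [3.2 1.3 0.9]
[0.4996 0.1853 0.0643] [ 2.6  1.1 -0. ]
```

```bash

python3 -m creep '[[0,0,0,0.001,0,0,0.01],[0,0,0,0.002,0,0,0.01],[0,0,0,0.003,0,0,0.01]]' >/dev/null && python3 g.py && python3 -m creep '[[0,0,0,0.001,0,0,0.01],[0,0,0,0.002,0,0,0.01],[0,0,0,0.003,0,0,0.01]]' >/dev/null && python3 g.py && python3 -m creep '[[0,0,0,0.001,0,0,0.01],[0,0,0,0.002,0,0,0.01],[0,0,0,0.003,0,0,0.01]]' >/dev/null && python3 g.py && python3 -m creep '[[0,0,0,0.001,0,0,0.01],[0,0,0,0.002,0,0,0.01],[0,0,0,0.003,0,0,0.01]]' >/dev/null && python3 g.py && python3 -m creep '[[0,0,0,0.001,0,0,0.01],[0,0,0,0.002,0,0,0.01],[0,0,0,0.003,0,0,0.01]]' >/dev/null && python3 g.py && python3 -m creep '[[0,0,0,0.001,0,0,0.01],[0,0,0,0.002,0,0,0.01],[0,0,0,0.003,0,0,0.01]]' >/dev/null && python3 g.py && python3 -m creep '[[0,0,0,0.001,0,0,0.01],[0,0,0,0.002,0,0,0.01],[0,0,0,0.003,0,0,0.01]]' >/dev/null && python3 g.py && python3 -m creep '[[0,0,0,0.001,0,0,0.01],[0,0,0,0.002,0,0,0.01],[0,0,0,0.003,0,0,0.01]]' >/dev/null && python3 g.py
```

```text
[0.4966 0.1858 0.0643] [ 3.  -0.1 -0.1]
[0.4937 0.1864 0.0643] [4.  0.9 0.7]
[0.4908 0.187  0.0643] [ 3.2  0.3 -0.7]
[0.4878 0.1876 0.0643] [2.8 0.7 0.3]
[0.4849 0.1882 0.0643] [1.8 0.6 0.4]
[0.4819 0.1888 0.0643] [ 3.3  0.6 -0.3]
[0.479  0.1894 0.0643] [2.3 0.8 0.5]
[0.476  0.19   0.0643] [ 3.1  0.5 -0.4]
```

```bash

python3 -m creep '[[0,0,0,0.001,0,0,0.01],[0,0,0,0.002,0,0,0.01]]' >/dev/null && python3 g.py && python3 -m creep '[[0,0,0,0.001,0,0,0.01],[0,0,0,0.002,0,0,0.01]]' >/dev/null && python3 g.py && python3 -m creep '[[0,0,0,0.001,0,0,0.01],[0,0,0,0.002,0,0,0.01]]' >/dev/null && python3 g.py && python3 -m creep '[[0,0,0,0.001,0,0,0.01],[0,0,0,0.002,0,0,0.01]]' >/dev/null && python3 g.py && python3 -m creep '[[0,0,0,0.001,0,0,0.01],[0,0,0,0.002,0,0,0.01]]' >/dev/null && python3 g.py
```

```text
[0.4741 0.1904 0.0643] [2.5 0.3 0.9]
[0.4721 0.1908 0.0643] [ 2.7 -0.   0.1]
[0.4702 0.1912 0.0643] [2.  0.3 0.5]
[0.4682 0.1915 0.0643] [2.9 0.6 0.7]
[0.4671 0.1918 0.0644] [ 6.9 -0.6 -2.5]
```

```bash
python3 -m creep '[[0,0,0,0,0,0,0.01],[0,0,0,0,0,0,0.01]]'; python3 -m creep '[[0,0,0,0.0005,0,0,0.01],[0,0,0,0.0005,0,0,0.01]]'
```

```text
time_s: 15.38
position: [0.4671, 0.1918, 0.0643]
tool_rot: [[-0.98, 0.198, 0.002], [0.198, 0.98, -0.0], [-0.002, -0.0, -1.0]]
ft_force: [4.6, 0.1, -1.4]
grip_width: 0.0199
finger_force: 112.5
time_s: 15.55
position: [0.467, 0.1918, 0.0644]
tool_rot: [[-0.98, 0.199, 0.002], [0.199, 0.98, -0.001], [-0.003, -0.0, -1.0]]
ft_force: [5.8, -0.0, -2.1]
grip_width: 0.0199
finger_force: 112.5
```

```bash
python3 -m creep '[[0,0,0,0.0005,0,0,0.01],[0,0,0,0.001,0,0,0.01],[0,0,0,0.001,0,0,0.01]]'; python3 -m creep '[[0,0,0,0.0005,0,0,0.01],[0,0,0,0.0005,0,0,0.01]]'
```

```text
time_s: 15.8
position: [0.467, 0.1918, 0.0644]
tool_rot: [[-0.98, 0.199, 0.004], [0.199, 0.98, -0.001], [-0.004, -0.0, -1.0]]
ft_force: [9.0, -0.6, -3.3]
grip_width: 0.02
finger_force: 112.4
time_s: 15.97
position: [0.4669, 0.1918, 0.0643]
tool_rot: [[-0.98, 0.199, 0.005], [0.199, 0.98, -0.001], [-0.005, -0.0, -1.0]]
ft_force: [8.9, -0.6, -4.4]
grip_width: 0.0199
finger_force: 112.4
```

```bash
python3 -m creep '[[0,0,0,0.0005,0,0,0.01],[0,0,0,0.0007,0,0,0.01],[0,0,0,0.0007,0,0,0.01]]'; python3 -m creep '[[0,0,0,0,0,0,0.01],[0,0,0,0,0,0,0.01],[0,0,0,0,0,0,0.01]]'
```

```text
time_s: 16.22
position: [0.4669, 0.1918, 0.0644]
tool_rot: [[-0.98, 0.199, 0.006], [0.199, 0.98, -0.001], [-0.007, -0.0, -1.0]]
ft_force: [10.6, -1.4, -4.5]
grip_width: 0.0201
finger_force: 112.5
time_s: 16.47
position: [0.4669, 0.1918, 0.0643]
tool_rot: [[-0.98, 0.199, 0.006], [0.199, 0.98, -0.001], [-0.006, -0.0, -1.0]]
ft_force: [10.6, -1.5, -5.3]
grip_width: 0.0197
finger_force: 112.5
```

```bash
python3 -m creep '[[0,0,0,0.0004,0,0,0.01],[0,0,0,0.0004,0,0,0.01],[0,0,0,0.0004,0,0,0.01],[0,0,0,0.0004,0,0,0.01],[0,0,0,0.0004,0,0,0.01],[0,0,0,0.0004,0,0,0.01],[0,0,0,0.0004,0,0,0.01]]';python3 -m creep '[[0,0,0,0,0,0,0.01],[0,0,0,0,0,0,0.01],[0,0,0,0,0,0,0.01],[0,0,0,0,0,0,0.01],[0,0,0,0,0,0,0.01],[0,0,0,0,0,0,0.01]]'
```

```text
time_s: 17.05
position: [0.4669, 0.1919, 0.0644]
tool_rot: [[-0.98, 0.199, 0.007], [0.199, 0.98, -0.001], [-0.007, 0.0, -1.0]]
ft_force: [11.9, -2.0, -6.1]
grip_width: 0.0199
finger_force: 112.5
time_s: 17.55
position: [0.4668, 0.1919, 0.0644]
tool_rot: [[-0.98, 0.199, 0.007], [0.199, 0.98, -0.001], [-0.007, -0.0, -1.0]]
ft_force: [12.2, -1.1, -6.1]
grip_width: 0.0199
finger_force: 112.5
```

```bash
python3 -m creep '[[0,0,0,-0.001,0,0,0.01],[0,0,0,-0.002,0,0,0.01],[0,0,0,-0.003,0,0,0.01],[0,0,0,-0.004,0,0,0.01],[0,0,0,-0.005,0,0,0.01],[0,0,0,-0.006,0,0,0.01],[0,0,0,-0.007,0,0,0.01],[0,0,0,-0.007,0,0,0.01]]';python3 -m creep '[[0,0,0,0,0,-0.002,0.01],[0,0,0,0,0,-0.005,0.01],[0,0,0,0,0,-0.007,0.01],[0,0,0,0,0,-0.007,0.01]]'
```

```text
time_s: 18.22
position: [0.4687, 0.1908, 0.0634]
tool_rot: [[-0.98, 0.198, -0.003], [0.198, 0.98, -0.001], [0.003, -0.001, -1.0]]
ft_force: [0.0, 0.5, -1.4]
grip_width: 0.0201
finger_force: 113.0
time_s: 18.55
position: [0.4705, 0.1913, 0.072]
tool_rot: [[-0.98, 0.198, 0.001], [0.198, 0.98, 0.0], [-0.001, 0.0, -1.0]]
ft_force: [0.3, -0.2, -1.0]
grip_width: 0.0199
finger_force: 113.0
```

```bash
python3 -m creep '[[0,0,0,0,0,-0.008,0.01],[0,0,0,0,0,-0.02,0.01],[0,0,0,0,0,-0.045,0.01],[0,0,0,0,0,-0.075,0.01],[0,0,0,0,0,-0.105,0.01],[0,0,0,0,0,-0.13,0.01],[0,0,0,0,0,-0.145,0.01],[0,0,0,0,0,-0.145,0.01]]'; python3 -c "
from cell import ctrl
import numpy as np
s=ctrl.state();R=np.array(s['tool_rot']);p=np.array(s['position']);print(p,s['ft_force'],R.T@(np.array([.4226,-.2104,.216])-p),np.arctan2(-R[1,0],-R[0,0]))"
```

```text
time_s: 19.22
position: [0.4728, 0.1919, 0.2227]
tool_rot: [[-0.98, 0.198, 0.01], [0.198, 0.98, 0.003], [-0.009, 0.005, -1.0]]
ft_force: [0.1, 0.2, 0.5]
grip_width: 0.0204
finger_force: 113.0
[0.47277538 0.19186951 0.22265115] [0.11675047 0.18525443 0.53366143] [-0.03048385 -0.40426133  0.00510656] -0.1995146660424912
```

```bash
python3 -m creep '[[0,0,0,0,-0.02,0,0.01],[0,0,-0.04,0,-0.05,0,0.01],[0,0,-0.08,0,-0.085,0,0.01],[0,0,-0.12,0,-0.12,0,0.01],[0,0,-0.16,-0.005,-0.155,0,0.01],[0,0,-0.2,-0.01,-0.19,0,0.01],[0,0,-0.225,-0.015,-0.22,0,0.01],[0,0,-0.225,-0.02,-0.25,0,0.01]]'; python3 -m creep '[[0,0,0,0,-0.03,0,0.01],[0,0,0,0,-0.06,0,0.01],[0,0,0,0,-0.09,0,0.01],[0,0,0,0.005,-0.115,0,0.01],[0,0,0,0.01,-0.135,0,0.01],[0,0,0,0.015,-0.145,0,0.01],[0,0,0,0.015,-0.148,0,0.01],[0,0,0,0.015,-0.148,0,0.01]]'; python3 -m creep '[[0,0,0,0,0,0,0.01],[0,0,0,0,0,0,0.01],[0,0,0,0,0,0,0.01]]'; python3 - <<'E'
from h import *
np.set_printoptions(precision=4,suppress=True)
s=ctrl.snapshot("scene");t=ctrl.snapshot("top");st=ctrl.state()
a=np.array(t["image"])[:,:,::-1]; b=np.array(s["image"])[:,:,::-1]
f=lambda im,x,y:cv2.resize(im[y:y+150,x:x+133],(400,450),interpolation=cv2.INTER_CUBIC)
cv2.imwrite("pics/c6.png",np.hstack([f(a,360,215),f(b,280,240)]))
R=np.array(st["tool_rot"]);p=np.array(st["position"]);print(R.T@(np.array([.4226,-.2104,.216])-p),np.arctan2(-R[1,0],-R[0,0]))
E
```

```text
time_s: 19.88
position: [0.4393, -0.0593, 0.2157]
tool_rot: [[-1.0, -0.026, -0.001], [-0.026, 1.0, 0.0], [0.001, 0.0, -1.0]]
ft_force: [-0.0, -0.7, -0.1]
grip_width: 0.0198
finger_force: 112.9
time_s: 20.55
position: [0.4286, -0.2061, 0.2159]
tool_rot: [[-1.0, -0.024, -0.001], [-0.024, 1.0, 0.001], [0.001, 0.001, -1.0]]
ft_force: [-0.2, 0.1, -0.2]
grip_width: 0.0202
finger_force: 113.0
time_s: 20.8
position: [0.4293, -0.2051, 0.2164]
tool_rot: [[-1.0, -0.027, 0.0], [-0.027, 1.0, 0.0], [-0.0, 0.0, -1.0]]
ft_force: [0.2, -0.3, -1.2]
grip_width: 0.02
finger_force: 113.0
[ 0.0068 -0.0049  0.0004] 0.026983624875141634
```

View pics/c6.png

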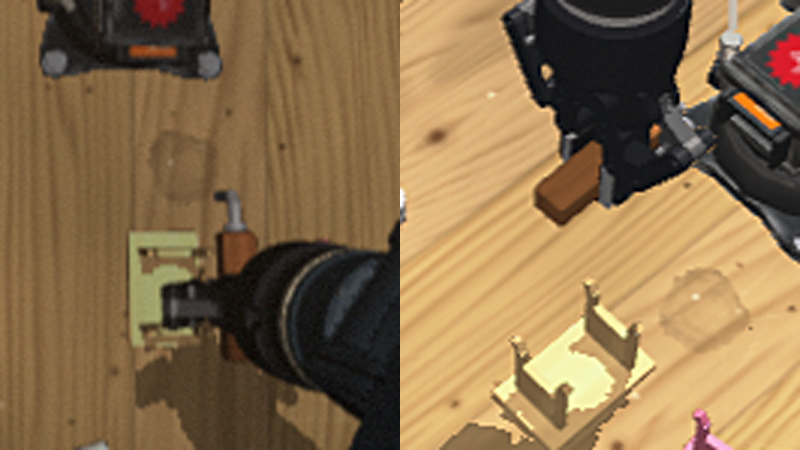

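```bash
python3 -m creep '[[0,0,0,0.004,-0.003,0,0.01],[0,0,0,0.0068,-0.005,0.02,0.01],[0,0,0,0.0068,-0.005,0.05,0.01],[0,0,0,0.0068,-0.005,0.085,0.01],[0,0,0,0.0068,-0.005,0.115,0.01],[0,0,0,0.0068,-0.005,0.135,0.01],[0,0,0,0.0068,-0.005,0.145,0.01],[0,0,0,0.0068,-0.005,0.148,0.01]]'; python3 -m creep '[[0,0,0,0,0,0,0.01],[0,0,0,0,0,0,0.01],[0,0,0,0,0,0,0.01],[0,0,0,0,0,0,0.01]]'; python3 -c "
from cell import ctrl
print(ctrl.state()['position'])"
```

```text
time_s: 21.57
position: [0.4206, -0.2102, 0.066]
tool_rot: [[-1.0, -0.026, -0.004], [-0.026, 1.0, 0.003], [0.004, 0.003, -1.0]]
ft_force: [-0.3, -0.4, -0.6]
grip_width: 0.0202
finger_force: 113.0
time_s: 21.9
position: [0.4236, -0.2122, 0.0703]
tool_rot: [[-1.0, -0.025, 0.003], [-0.025, 1.0, -0.002], [-0.003, -0.002, -1.0]]
ft_force: [0.0, -0.0, -1.5]
grip_width: 0.0198
finger_force: 113.0
[ 0.42362408 -0.21223676  0.07029011]
```

```bash
python3 -m creep '[[0,0,0,0,0,0,0.01],[0,0,0,0,0,0,0.01],[0,0,0,0,0,0.005,0.01],[0,0,0,0,0,0.01,0.01],[0,0,0,0,0,0.015,0.01],[0,0,0,0,0,0.018,0.01],[0,0,0,0,0,0.02,0.01],[0,0,0,0,0,0.02,0.01]]'; python3 -m creep '[[0,0,0,0,0,0.003,0.01],[0,0,0,0,0,0.006,0.01],[0,0,0,0,0,0.009,0.01],[0,0,0,0,0,0.009,0.01],[0,0,0,0,0,0.009,0.01],[0,0,0,0,0,0.009,0.01]]'
```

```text
time_s: 22.57
position: [0.4216, -0.2105, 0.0472]
tool_rot: [[-1.0, -0.025, -0.002], [-0.025, 1.0, 0.002], [0.002, 0.002, -1.0]]
ft_force: [-0.2, 1.9, -3.3]
grip_width: 0.0204
finger_force: 113.0
time_s: 23.07
position: [0.4221, -0.2105, 0.0386]
tool_rot: [[-1.0, -0.026, -0.0], [-0.026, 1.0, 0.002], [0.0, 0.002, -1.0]]
ft_force: [0.9, 4.8, -2.8]
grip_width: 0.0199
finger_force: 112.9
```

```bash
python3 -m creep '[[0,0,0,0,0.001,0,0.01],[0,0,0,0,0.002,0.0005,0.01],[0,0,0,0,0.002,0.001,0.01],[0,0,0,0,0.002,0.001,0.01],[0,0,0,0,0.002,0.001,0.01]]'
```

```text
time_s: 23.48
position: [0.4226, -0.2102, 0.0388]
tool_rot: [[-1.0, -0.025, 0.001], [-0.025, 1.0, -0.002], [-0.001, -0.002, -1.0]]
ft_force: [-0.3, -0.4, -1.1]
grip_width: 0.0204
finger_force: 113.0
```

```bash
python3 -m creep '[[0,0,0,0,0,0.001,0.01],[0,0,0,0,0,0.0015,0.01],[0,0,0,0,0,0.0015,0.01],[0,0,0,0,0,0.0015,0.01]]'
```

```text
time_s: 23.82
position: [0.4225, -0.2098, 0.0372]
tool_rot: [[-1.0, -0.025, 0.001], [-0.025, 1.0, -0.001], [-0.001, -0.001, -1.0]]
ft_force: [1.0, -0.6, -0.6]
grip_width: 0.0199
finger_force: 113.4
```

Seated at the original height. I open the fingers modestly, since the pink rest is nearby, and rise.

```bash
python3 -m creep '[[0,0,0,0,0,0,0.022],[0,0,0,0,0,0,0.026],[0,0,0,0,0,0,0.035],[0,0,0,0,0,0,0.045],[0,0,0,0,0,0,0.045],[0,0,0,0,0,0,0.045]]' 20; python3 -m creep '[[0,0,0,0,0,-0.01,0.045],[0,0,0,0,0,-0.025,0.045],[0,0,0,0,0,-0.05,0.045],[0,0,0,0,0,-0.08,0.045],[0,0,0,0,0,-0.11,0.045],[0,0,0,0,0,-0.14,0.045],[0,0,0,0,0,-0.165,0.045],[0,0,0,0,0,-0.165,0.045]]'; python3 -m creep '[[0,0,0,0.04,0.02,0,0.045],[0,0,0,0.08,0.06,0,0.045],[0,0,0,0.1,0.1,0,0.045],[0,0,0,0.1,0.13,0,0.045],[0,0,0,0.1,0.15,0,0.045],[0,0,0,0.1,0.15,0,0.045]]'; python3 - <<'E'
from h import *
s=ctrl.snapshot("scene");t=ctrl.snapshot("top")
a=np.array(t["image"])[:,:,::-1]; b=np.array(s["image"])[:,:,::-1]
f=lambda im,x,y:cv2.resize(im[y:y+75,x:x+100],(400,300),interpolation=cv2.INTER_CUBIC)
cv2.imwrite("pics/c7.png",np.vstack([np.hstack([f(a,370,265),f(a,220,165)]),np.hstack([f(b,295,315),f(b,260,140)])]))
E
```

```text
time_s: 24.32
position: [0.4223, -0.2093, 0.0368]
tool_rot: [[-1.0, -0.026, 0.0], [-0.026, 1.0, -0.0], [-0.0, -0.0, -1.0]]
ft_force: [0.0, -0.1, -1.0]
grip_width: 0.0452
finger_force: 0.0
time_s: 24.98
position: [0.425, -0.2112, 0.2093]
tool_rot: [[-1.0, -0.025, 0.01], [-0.026, 1.0, -0.007], [-0.01, -0.007, -1.0]]
ft_force: [-0.0, -0.9, 0.7]
grip_width: 0.045
finger_force: 0.0
time_s: 25.48
position: [0.3173, -0.0583, 0.2024]
tool_rot: [[-1.0, -0.03, 0.001], [-0.03, 1.0, 0.002], [-0.001, 0.002, -1.0]]
ft_force: [-0.3, 0.5, -0.5]
grip_width: 0.0454
finger_force: 0.0
```

View pics/c7.png

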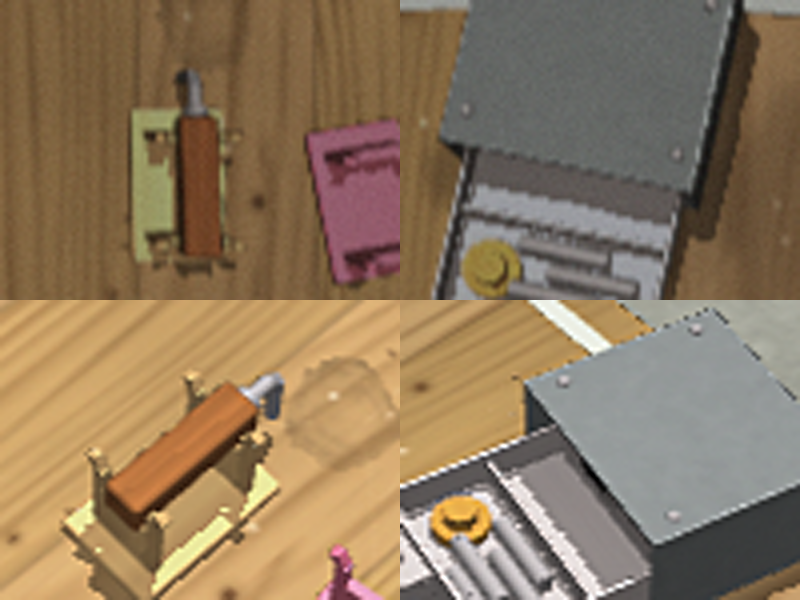

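The hook lies in both forks, in the same place as in the first crop to within about 1 mm. The tray is out and the gripper is clear of everything.

```bash
python3 -m creep '[[0,0,0,0,0,0,0.045],[0,0,0,0,0,0,0.045],[0,0,0,0,0,0,0.045]]' >/dev/null; python3 -c "
from cell import ctrl
print(ctrl.finish_job())"
```

```text
the job is handed in; nothing more can be done
None
```

I drew the tray out about 0.1 m to its stop, held a tug of about 12 N for a second, and unhooked it with the tray left out. The hook is back in the forks of its rest and I handed the job in at about 26 s; no verdict came back.

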